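# Switch the air selector to the green outlet and open the feed

### The job

Switch the bench's compressed-air selector over to the green outlet: push its upright tab round the dial with the fingertips until it points straight at the green cap. Then press the white feed button on the yellow box fully down and let it come up again. Only push and press, never pinch the tab; do not press the button before the selector is set, and leave the loose bearing, marker and red box where they are.

Things in the scene. Friction and masses are not known exactly. Their poses are not given: they have to be found in the camera images.
- selector: grey round air selector, 224 mm across and 34 mm high, fixed to the bench (four low bolted ears and six brass hose stubs reach out to 135 mm from its centre, all below its top). Origin: centre of its underside on the bench; z up; -x is its 'closed' side, marked by a small black bar, where the tab stands roughly at the start.
- selector_axis (a point): the vertical axis on which the tab turns, at the level of the selector's top face, 34 mm above the bench. In the middle stands a hub of 18 mm radius, 24 mm high above this level.
- rotor (a joint): angle of the selector's tab about the vertical axis, rad: 0 when it points along the selector's own -x, growing counter-clockwise seen from above. End stops at -2.75 and 2.75: it cannot pass the +x side, opposite the black bar. Outlets lie at -2.4, -1.6, -0.8, 0.8, 1.6, 2.4; their colours change places. Friction 0.14 N m (2 to 3 N at the tab), no spring or click. It starts between -0.3 and 0.3.
- tab_mid (a point): middle of the upright tab, 61 mm out from the axis and 65 mm above the bench. The tab is a radial fin: 34 mm long radially (44 to 78 mm from the axis), 13 mm thick, its top 86 mm above the bench; a white blade between two grey metal cheeks. It stands on a flat black arm whose top is 45 mm above the bench. Push either cheek with the closed fingertips or the outside of a finger; force on both cheeks at once counts as pinching.
- pointer (a point): the point straight ahead of the tab on the circle of the caps, 93 mm from the axis, turning with the tab; it comes to lie over the centre of the cap that the tab points at.
- cap_green: green round cap, 27 mm across, that marks the green outlet; fixed on the selector's top face 93 mm from the axis. Origin at the centre of its underside, its top 42 mm above the bench. Five like caps (red, yellow, blue, white, black) mark the other outlets.
- feed_box: yellow control box 84 x 84 x 36 mm, fixed to the bench, with the feed button on top; origin at the centre of its underside.
- feed_button_top (a point): centre of the top of the white push button (38 mm across), 58 mm above the bench when up; the point moves down with the button.
- feed_button (a joint): travel of the feed button, m: 0 up, 0.006 fully down (about 5 N); counts as pressed beyond 0.0045; it springs back.
- bearing: loose steel ball bearing, 47 mm across, 14 mm high, lying on the bench beside the selector; leave alone. Origin at its underside.
- marker: loose yellow and green highlighter, 108 mm long, lying beside the yellow box; leave alone. Origin at its underside.
- plug_box: loose small red and white carton, 36 x 36 x 74 mm, standing behind the yellow box; leave alone. Origin at its underside.
Things that resemble listed ones, but are neither listed nor needed, are in the scene too. There is more than one size of the feed_box; the job needs the middle-sized.

How it is judged:
By the outcome, as a careful person would: the job done as asked, in the order asked, and still so for the second after the job is handed in, with the robot touching nothing.
It also fails if it takes over 58 s, if anything falls off the work surface, if the arm or the gripper's body presses on something with over 40 N, if the wrist force passes 120 N, or if a joint passes its speed limit or range.

### The arm

A 6-joint arm with a two-finger parallel gripper is mounted at the origin on a cart in front of the work surface, level with it; the furniture and walls round the work are solid. World frame = base frame: x ahead of the robot, y to its left, z up, the work surface at z = 0. Lengths are in m, angles in degrees, forces in N, time in s.
With the tool pointing down it reaches from about 0.4 to 0.825 m from the base axis. Payload 7 kg.
Tool frame: the origin (TCP) lies between the finger pads; the fingertips stand 22 mm ahead of it and the grasp point (between the pads) lies 3 mm ahead of it; z points along the fingers, y is the line along which they close (so a half turn about z gives the same grasp; the last joint's range is limited). The gripper opens to 88 mm and grips with 3 to 60 N. Pads are 19 mm wide; open, the fingers measure 130 mm over their backs; the gripper's body (78 mm by 193 mm) begins 47 mm behind the grasp point.
Start: joints at [90.934, 20.546, 0.682, 0, -70.136, -16.507], TCP at [0.181, 0.65, 0.249] pointing down, gripper open.
Joint ranges: [-176.03, 176.03], [-82.01, 121.73], [-58.28, 71.71], [-173.87, 95.51], [-174.79, -0.11], [-173.66, 173.66]. Speed limits (degrees/s): [136.94, 136.94, 172.46, 180, 180, 180].

### API

Orientations are given as [roll, pitch, yaw] about the fixed x, y, z axes, in that order (R = Rz(yaw) Ry(pitch) Rx(roll)).
In Python, from plant import ctrl gives the robot as it stands.
- The arm moves only by the tool apply_moves, never from a script. Its argument "targets" is a list of rows, each an object with "travel": the shift along the tool's x, y, z in mm, a list of three; "roll": the turn about the tool's z in degrees; "jaw": the finger opening in mm, from 0 to 87.6. In form: [{"travel": [tx, ty, tz], "roll": roll, "jaw": jaw}, ...]. A call has 1 to 10 rows; each row shifts and turns the commanded pose from where the row before left it, along the tool's axes as they then stand; what a row does not reach is not made up. A row lasts 1/10 s, in which the tool goes at most 50 mm and 8.59 degrees, less where a joint would pass 70% of its speed; a pose out of reach is approached as far as the arm can. A call with a gripper value outside its range is refused whole. The fingers move at their own pace and stop on an object; the grip force is fixed at half the most. Time passes only in rows, so rows that do not move let the fingers close. It gives the time, the measured TCP pose, the force, the opening and the grip force at its end, in the units of the state.
- ctrl.get_obs(): the state, without advancing time (a new reading comes with each control period).
- ctrl.snapshot(name): name is "scene" or "side" or "wrist"; returns the picture (400x640x3 uint8, red, green, blue); there is no depth.
- ctrl.calibration(name): a dict with "K" (3x3 intrinsics, pixels), "extrinsics" (4x4, takes a point from camera to world coordinates); the wrist camera has in their place "hand_eye" (4x4, takes a point from camera to tool coordinates, whose origin is the TCP and whose axes are the flange's). Camera axes: x right, y down, z forward; pixel columns grow to the right and rows downward; lengths in m; the calibration is good to about 2 mm. A picture is of the moment at which its call begins: read the wrist's pose just before it. calibration takes no time and is no camera call.
- ctrl.close_job(): hands the job in; it is judged then, once.
The state is a dict: "clock": time; "joint_pos": joint angles; "qvel": joint speeds; "tau": joint torques, N m; "tool_pos": TCP position; "orientation": TCP orientation; "force": force on the tool from outside, world axes, zero at the start; "moment": the same for the moment, N m; "opening": finger opening in m; "gripper_force": force on a finger pad.
Only numpy, scipy, OpenCV 4.12 (cv2) and the standard library are available. Lean on these libraries where they do the work, as an engineer would, in place of code of your own. Each camera call takes 0.05 s, during which the arm holds its last target. There are 200 camera calls.

## Working session

There is one attempt and no reset: what is moved stays moved. The work goes in short steps, Python scripts to look and compute and a tool call to move; the robot and the scene stay as the last step left them, time stands still between calls to the robot, and variables do not carry over. Pictures are saved under pics/ and viewed, at most 10 in all, crops included, and the job is handed in when it is done.

Besides the shell and the picture viewer there is one more tool, called by a JSON object that holds its "api" and its "payload". apply_moves: Moves the arm, as the interface text tells. Its arguments: {"type":"object","properties":{"targets":{"type":"array","items":{"type":"object","properties":{"travel":{"type":"array","items":{"type":"number"}},"roll":{"type":"number"},"jaw":{"type":"number"}}}}},"required":["targets"]}

```bash
mkdir -p pics; cat > h.py <<'E'
import numpy as np, cv2
from scipy.spatial.transform import Rotation as R
from plant import ctrl
def snap(n,f):
    o=ctrl.get_obs(); im=np.array(ctrl.snapshot(n)); cv2.imwrite('pics/'+f+'.png',im[:,:,::-1]); return im,o
def cam(n,o=None):
    c=ctrl.calibration(n); K=np.array(c['K'])
    if 'extrinsics' in c: return K,np.array(c['extrinsics'])
    T=np.eye(4); T[:3,:3]=R.from_euler('xyz',o['orientation'],degrees=True).as_matrix(); T[:3,3]=o['tool_pos']
    return K,T@np.array(c['hand_eye'])
def plane(K,T,uv,z):
    uv=np.atleast_2d(uv).astype(float); d=np.c_[uv,np.ones(len(uv))]@np.linalg.inv(K).T@T[:3,:3].T
    p=T[:3,3]; return p+d*((z-p[2])/d[:,2])[:,None]
def proj(K,T,P):
    P=np.atleast_2d(P); q=(P-T[:3,3])@T[:3,:3]@K.T; return q[:,:2]/q[:,2:]
E
python3 - <<'E'
from h import *
ims=[]
for n in ["scene","side","wrist"]:
    im,o=snap(n,n+'0'); K,T=cam(n,o); print(n,K.round(1).tolist(),T.round(3).tolist())
print(o)
E
```

```text
scene [[383.1, 0.0, 320.0], [0.0, 383.1, 202.2], [0.0, 0.0, 1.0]] [[-0.732, -0.352, 0.583, -0.066], [-0.681, 0.378, -0.627, 0.634], [0.001, -0.856, -0.517, 0.609], [0.0, 0.0, 0.0, 1.0]]
side [[408.0, 0.0, 321.7], [0.0, 408.0, 204.6], [0.0, 0.0, 1.0]] [[0.827, -0.317, 0.465, -0.088], [-0.563, -0.49, 0.665, -0.937], [0.017, -0.812, -0.584, 0.863], [0.0, 0.0, 0.0, 1.0]]
wrist [[299.2, 0.0, 318.8], [0.0, 299.2, 195.9], [0.0, 0.0, 1.0]] [[-0.269, -0.923, -0.274, 0.256], [-0.963, 0.259, 0.075, 0.63], [0.002, 0.284, -0.959, 0.384], [0.0, 0.0, 0.0, 1.0]]
{'clock': 0.1, 'joint_pos': array([ 9.09323793e+01,  2.05852180e+01,  6.38321436e-01, -1.85376251e-02,
       -7.01354213e+01, -1.65065405e+01]), 'qvel': array([-0.04693195, -0.1086487 ,  0.03260136,  0.02365708, -0.03272627,
        0.10630142]), 'tau': array([-2.98324048e-03, -5.84165704e+01,  2.93752491e+01,  7.01560423e+00,
        1.01923183e-02, -5.23477411e-05]), 'tool_pos': array([0.18114165, 0.64981186, 0.24773235]), 'orientation': array([ 1.79916123e+02, -6.68144180e-03, -1.55804679e+01]), 'force': array([ 0.10170791, -0.15343958, -1.0733502 ]), 'moment': array([ 0.0216234 ,  0.02974707, -0.03950213]), 'gripper_force': 0.0, 'opening': 0.08758235194714882}
```

View pics/scene0.png

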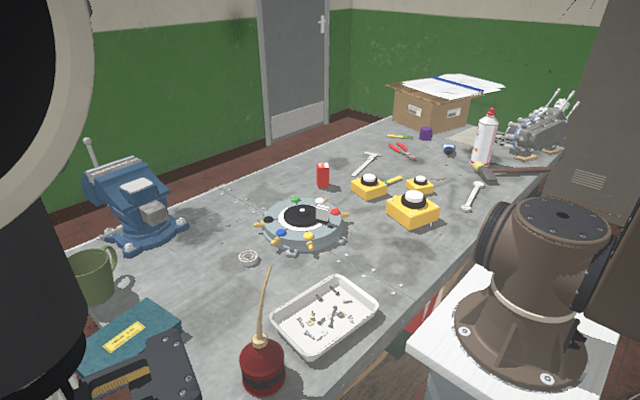

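View pics/side0.png

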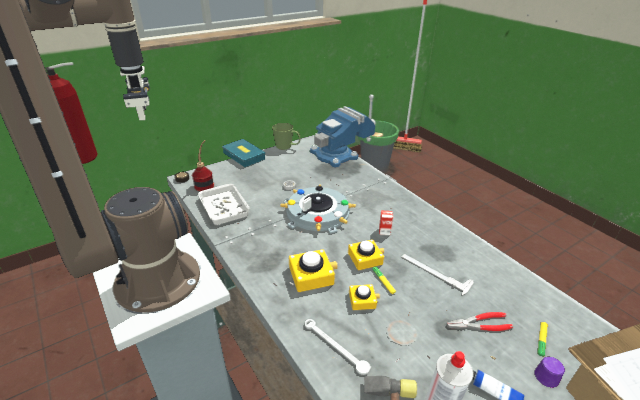

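The scene view shows the selector near (303,220), the bearing at (248,258) and the red box at (323,175). There are three yellow boxes in the side view: (312,270) looks large, (366,254) middle and (363,296) small. The middle one, at (366,254), also has the marker at (384,280) and the red box at (386,222) beside it. I'll measure the sizes and enlarge a crop to confirm.

```bash
python3 - <<'E'
from h import *
s=cv2.imread('pics/scene0.png'); d=cv2.imread('pics/side0.png')
a=cv2.resize(s[185:265,240:360],(600,400),interpolation=cv2.INTER_CUBIC)
a=cv2.resize(s[188:258,250:355],None,fx=4,fy=4,interpolation=cv2.INTER_CUBIC)
b=cv2.resize(d[178:248,275:372],None,fx=4,fy=4,interpolation=cv2.INTER_CUBIC)
c=cv2.resize(d[230:312,285:400],None,fx=3.5,fy=3.5,interpolation=cv2.INTER_CUBIC)
W=np.zeros((580,800,3),np.uint8)
W[:280,:400]=a[:,:400]; W[:280,400:788]=b; W[285:572,:402]=c[:287,:402]
cv2.imwrite('pics/crop1.png',W)
for n,im in(('scene',s),('side',d)):
    K,T=cam(n); h=cv2.cvtColor(im,cv2.COLOR_BGR2HSV)
    # yellow boxes
    m=cv2.inRange(h,(20,150,90),(32,255,255)); N,L,S,C=cv2.connectedComponentsWithStats(m)
    for i in range(1,N):
        if S[i,4]>120:
            w=plane(K,T,C[i],0.03)[0]
            print(n,'box',C[i].round(),S[i,:].tolist(),w.round(3), 'size~',(np.sqrt(S[i,4])/K[0,0]*np.linalg.norm(w-T[:3,3])).round(3))
    cols={'green':((45,120,60),(80,255,255)),'red':((0,150,90),(8,255,255)),'yellow':((20,140,90),(32,255,255)),'blue':((105,120,60),(125,255,255)),'white':((0,0,215),(179,40,255)),'black':((0,0,0),(179,90,45))}
    x0,x1,y0,y1=(245,360,190,255) if n=='scene' else (275,362,180,235)
    for k,(lo,hi) in cols.items():
        m=cv2.inRange(h,lo,hi)[y0:y1,x0:x1]; N,L,S,C=cv2.connectedComponentsWithStats(m)
        for i in range(1,N):
            if S[i,4]>8:
                c=C[i]+[x0,y0]; print(n,k,c.round(1),S[i,4],plane(K,T,c,0.04)[0].round(3))
E
```

```text
scene green [294.6 198.5] 24 [ 0.644 -0.022  0.04 ]
scene red [334.9 211.1] 36 [ 0.513 -0.05   0.04 ]
scene yellow [356.7 191.5] 25 [ 0.537 -0.178  0.04 ]
scene yellow [309.6 236.8] 12 [0.481 0.083 0.04 ]
scene blue [280.6 232.1] 56 [0.549 0.119 0.04 ]
scene white [318.9 200. ] 43 [ 0.587 -0.064  0.04 ]
scene white [322.3 206.9] 49 [ 0.554 -0.043  0.04 ]
scene white [293.2 223. ] 225 [0.555 0.069 0.04 ]
scene white [301.8 209.4] 9 [0.587 0.006 0.04 ]
side box [365. 257.] [349, 241, 35, 29, 539] [ 0.534 -0.279  0.03 ] size~ 0.07
side box [312. 274.] [289, 250, 48, 42, 1020] [ 0.363 -0.249  0.03 ] size~ 0.092
side box [362. 299.] [349, 285, 30, 25, 410] [ 0.424 -0.402  0.03 ] size~ 0.055
side box [543. 331.] [540, 322, 8, 21, 123] [ 0.734 -0.728  0.03 ] size~ 0.032
side green [344.3 202. ] 28 [ 0.643 -0.029  0.04 ]
side red [318.  218.8] 33 [ 0.512 -0.059  0.04 ]
side yellow [291. 202.] 31 [0.487 0.072 0.04 ]
side yellow [283.9 205.1] 17 [0.457 0.069 0.04 ]
side yellow [351.7 205.6] 11 [ 0.652 -0.06   0.04 ]
side yellow [342.8 220.1] 21 [ 0.577 -0.109  0.04 ]
side yellow [318.3 226.3] 19 [ 0.491 -0.092  0.04 ]
side blue [300.3 191.4] 27 [0.549 0.111 0.04 ]
side white [306.  196.9] 141 [0.548 0.07  0.04 ]
side white [326.7 189.9] 17 [0.635 0.067 0.04 ]
side white [331.6 208.6] 255 [ 0.583 -0.037  0.04 ]
side white [340.1 195.9] 37 [0.653 0.009 0.04 ]
side white [294.9 196.6] 27 [0.515 0.093 0.04 ]
side white [291.7 208.8] 24 [0.469 0.036 0.04 ]
side black [315.6 201.8] 20 [0.559 0.026 0.04 ]
```

View pics/crop1.png

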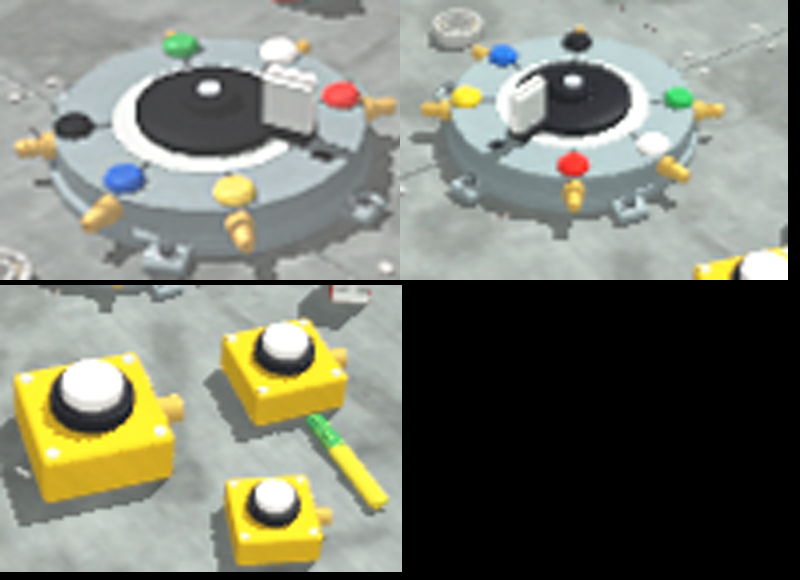

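The crop shows the caps anticlockwise from the black bar: red (+0.8), white (+1.6), green (+2.4). On the other side are yellow, blue and black. So the tab turns counter-clockwise to about +2.4. Of the yellow boxes, the one at (366,254) is medium-sized, has the marker and red carton beside it, and so is the feed_box.

```bash
python3 - <<'E'
from h import *
from scipy.optimize import least_squares
P={2.4:(.6435,-.0255),.8:(.5125,-.0545),-.8:(.484,.0775),-1.6:(.549,.115),1.6:(.587,-.066)}
f=lambda x:np.concatenate([x[:2]-.093*np.array([np.cos(x[2]+a),np.sin(x[2]+a)])-p for a,p in P.items()])
r=least_squares(f,[.56,.03,0]); print('centre,yaw',r.x.round(4),'res mm',(r.fun*1000).round(1))
for n in('scene','side'):
    K,T=cam(n); h=cv2.cvtColor(cv2.imread(f'pics/{n}0.png'),cv2.COLOR_BGR2HSV)
    print(n,'proj axis top',proj(K,T,[[*r.x[:2],.058],[*r.x[:2],.034]]).round(1).tolist())
# buttons, triangulate by plane: white button top z .058
    m=cv2.inRange(h,(0,0,170),(179,50,255)); N,L,S,C=cv2.connectedComponentsWithStats(m)
    for i in range(1,N):
        w=plane(K,T,C[i],.056)[0]
        if .3<w[0]<.62 and -.45<w[1]<-.2 and S[i,4]>30: print('btn',C[i].round(1),S[i].tolist(),w.round(4))
K,T=cam('scene'); K2,T2=cam('side')
for name,a,b in(('spout',(269,267),(203,143)),('vise top',(87,139),(371,97)),('vise jaw',(160,215),(318,140)),('mug',(75,250),(283,125))):
    A=plane(K,T,a,0)[0]-T[:3,3];B=plane(K2,T2,b,0)[0]-T2[:3,3]
    s=np.linalg.lstsq(np.c_[A,-B],T2[:3,3]-T[:3,3],rcond=None)[0]; print(name,(T[:3,3]+s[0]*A).round(3),(T2[:3,3]+s[1]*B).round(3))
E
```

```text
centre,yaw [0.5636 0.0238 0.2003] res mm [-0.2  1.4  0.9  0.1  2.8 -1.2 -1.2  0.5 -2.2 -0.7]
scene proj axis top [[303.0, 209.4], [303.2, 216.8]]
side proj axis top [[317.0, 197.5], [317.0, 203.2]]
btn [394.  286.3] [183, 135, 437, 265, 49231] [ 0.5072 -0.4296  0.056 ]
btn [386.1 268.8] [379, 261, 17, 16, 118] [ 0.5335 -0.3686  0.056 ]
btn [362.9 289.8] [358, 286, 11, 9, 84] [ 0.4302 -0.3937  0.056 ]
spout [0.31  0.348 0.209] [0.3   0.347 0.2  ]
vise top [1.061 0.348 0.219] [1.059 0.347 0.213]
vise jaw [0.764 0.321 0.093] [0.767 0.322 0.097]
mug [0.725 0.52  0.119] [0.713 0.517 0.1  ]
```

{"api": "apply_moves", "payload": {"targets": [{"travel": [0, 0, -25], "roll": 0, "jaw": 0}, {"travel": [0, 0, -35], "roll": 0, "jaw": 0}, {"travel": [20, 8, -20], "roll": 0, "jaw": 0}, {"travel": [40, 15, 0], "roll": 0, "jaw": 0}, {"travel": [42, 16, 0], "roll": 0, "jaw": 0}, {"travel": [42, 16, 0], "roll": 0, "jaw": 0}, {"travel": [42, 16, 0], "roll": 0, "jaw": 0}, {"travel": [42, 16, 0], "roll": 0, "jaw": 0}, {"travel": [42, 16, 0], "roll": 0, "jaw": 0}, {"travel": [42, 16, 0], "roll": 0, "jaw": 0}]}}

```text
clock: 1.15
tool_pos: [0.451, 0.4505, 0.3285]
orientation: [180.0, 0.0, -15.6]
force: [0.4, 0.8, -0.2]
opening: 0.0137
gripper_force: 0.0
```

{"api": "apply_moves", "payload": {"targets": [{"travel": [15, 35, 0], "roll": 0, "jaw": 0}, {"travel": [15, 35, 0], "roll": 5, "jaw": 0}, {"travel": [12, 36, 0], "roll": 8, "jaw": 0}, {"travel": [6, 38, 0], "roll": 8, "jaw": 0}, {"travel": [0, 38, 0], "roll": 8, "jaw": 0}, {"travel": [-5, 38, 0], "roll": 8, "jaw": 0}, {"travel": [-10, 37, 0], "roll": 8, "jaw": 0}, {"travel": [-15, 35, 0], "roll": 8, "jaw": 0}, {"travel": [-15, 30, 0], "roll": 8, "jaw": 0}, {"travel": [0, 0, 0], "roll": 0, "jaw": 0}]}}

```text
clock: 2.15
tool_pos: [0.287, 0.2319, 0.3292]
orientation: [-180.0, 0.2, -76.0]
force: [1.6, 0.5, -0.6]
opening: 0.0004
gripper_force: 0.0
```

{"api": "apply_moves", "payload": {"targets": [{"travel": [18, -16, 0], "roll": 0, "jaw": 0}, {"travel": [28, -24, 0], "roll": 0, "jaw": 0}, {"travel": [28, -24, 0], "roll": 0, "jaw": 0}, {"travel": [28, -24, 0], "roll": 0, "jaw": 0}, {"travel": [28, -24, 0], "roll": 0, "jaw": 0}, {"travel": [28, -24, 0], "roll": 0, "jaw": 0}, {"travel": [28, -24, 0], "roll": 0, "jaw": 0}, {"travel": [13, -10, 0], "roll": 0, "jaw": 0}, {"travel": [0, 0, 0], "roll": 0, "jaw": 0}]}}

```text
clock: 3.05
tool_pos: [0.5047, 0.0797, 0.3274]
orientation: [179.9, -0.1, -75.8]
force: [-0.2, -0.1, -0.8]
opening: 0.0002
gripper_force: 0.0
```

```bash
python3 - <<'E'
from h import *
im,o=snap('wrist','w1'); K,T=cam('wrist',o); print(o['tool_pos'],o['orientation'],o['joint_pos'].round(1))
c=np.array([.5636,.0238]); print(proj(K,T,[[*c,.058],[.6435,-.0255,.042],[.549,.115,.042],[.5125,-.0545,.042],[.484,.0775,.042],[.587,-.066,.042]]).round(0).tolist())
E
```

```text
[0.50469904 0.07969935 0.3274044 ] [ 1.79873483e+02 -5.29095865e-02 -7.58444634e+01] [ 31.    2.4 -12.1   0.  -75.6 -16.9]
[[285.0, 114.0], [234.0, 59.0], [283.0, 179.0], [338.0, 63.0], [333.0, 165.0], [284.0, 38.0]]
```

View pics/w1.png

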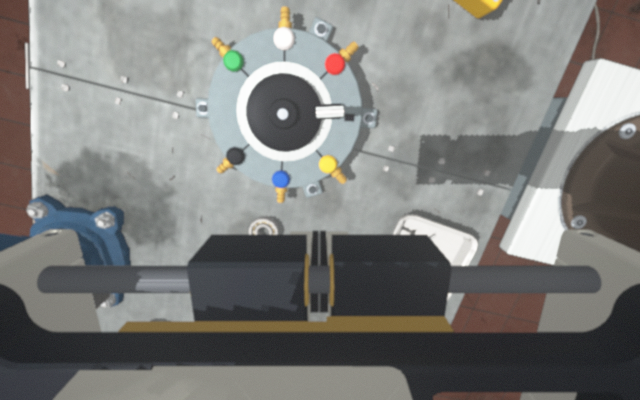

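The wrist view shows the hub at (283,114), the tab at about (330,112), green at (233,61), red at (335,64), white at (283,38) and yellow at (328,163). The predicted pixels agree to within 2–3 px. Next I'll refine the axis and tab angle from this view.

```bash
python3 - <<'E'
from h import *
from scipy.optimize import least_squares
im=cv2.imread('pics/w1.png'); h=cv2.cvtColor(im,cv2.COLOR_BGR2HSV); K,T=cam('wrist',ctrl.get_obs())
lim={2.4:((45,100,60),(85,255,255),(234,61)),.8:((0,150,90),(8,255,255),(336,64)),-.8:((22,150,120),(32,255,255),(328,163)),-1.6:((105,120,60),(125,255,255),(281,180)),1.6:((0,0,225),(179,25,255),(284,38)),-2.4:((0,0,0),(179,120,60),(236,156))}
P={}
for a,(lo,hi,c) in lim.items():
    m=np.zeros(im.shape[:2],np.uint8); cv2.circle(m,c,12,255,-1); m&=cv2.inRange(h,lo,hi)
    N,L,S,C=cv2.connectedComponentsWithStats(m); i=1+S[1:,4].argmax(); P[a]=plane(K,T,C[i],.041)[0,:2]; print(a,C[i].round(1),S[i,4],P[a].round(4))
f=lambda x:np.concatenate([x[:2]-.093*np.array([np.cos(x[2]+a),np.sin(x[2]+a)])-p for a,p in P.items()])
r=least_squares(f,[.56,.03,.2],loss='soft_l1',f_scale=.002); c=r.x[:2]; print('centre,yaw',r.x.round(4),(f(r.x)*1000).round(1))
m=np.zeros(im.shape[:2],np.uint8); m[98:126,314:352]=cv2.inRange(h,(0,0,200),(179,40,255))[98:126,314:352]
N,L,S,C=cv2.connectedComponentsWithStats(m); i=1+S[1:,4].argmax(); pts=np.argwhere(L==i)[:,::-1].astype(np.float32)
w=plane(K,T,pts,.086)[:,:2].astype(np.float32); print('tab',S[i],w.mean(0),cv2.minAreaRect(w*1000))
v=w.mean(0)-c; print('r',np.linalg.norm(v),'tab phi',np.degrees(np.arctan2(v[1],v[0]))%360,'bar',180+np.degrees(r.x[2]),'green',180+np.degrees(r.x[2]+2.4))
E
```

```text
2.4 [232.8  60.4] 305 [ 0.6449 -0.0232]
0.8 [334.7  63.6] 292 [ 0.5156 -0.0518]
-0.8 [328. 164.] 206 [0.4906 0.0782]
-1.6 [280.3 178.7] 216 [0.5521 0.1159]
1.6 [282.4  37.7] 320 [ 0.5881 -0.0649]Traceback (most recent call last):
  File "<stdin>", line 8, in <module>
ValueError: attempt to get argmax of an empty sequence
```

```bash
python3 - <<'E'
from h import *
from scipy.optimize import least_squares
im=cv2.imread('pics/w1.png'); h=cv2.cvtColor(im,cv2.COLOR_BGR2HSV); K,T=cam('wrist',ctrl.get_obs())
P={2.4:(.6449,-.0232),.8:(.5156,-.0518),-.8:(.4906,.0782),-1.6:(.5521,.1159),1.6:(.5881,-.0649)}
f=lambda x:np.concatenate([x[:2]-.093*np.array([np.cos(x[2]+a),np.sin(x[2]+a)])-p for a,p in P.items()])
r=least_squares(f,[.56,.03,.2],loss='soft_l1',f_scale=.002); c=r.x[:2]; print('centre,yaw',r.x.round(4),(f(r.x)*1000).round(1))
m=np.zeros(im.shape[:2],np.uint8); m[98:126,314:352]=cv2.inRange(h,(0,0,200),(179,40,255))[98:126,314:352]
N,L,S,C=cv2.connectedComponentsWithStats(m); i=1+S[1:,4].argmax(); pts=np.argwhere(L==i)[:,::-1].astype(np.float32)
w=plane(K,T,pts,.086)[:,:2].astype(np.float32); print('tab',S[i],w.mean(0),cv2.minAreaRect(w*1000))
v=w.mean(0)-c; print('r',np.linalg.norm(v),'tab phi',np.degrees(np.arctan2(v[1],v[0]))%360,'bar',180+np.degrees(r.x[2]),'green',180+np.degrees(r.x[2]+2.4))
E
```

```text
centre,yaw [0.5668 0.0253 0.1913] [ 1.2 -0.1  0.3 -0.7 -0.1  0.3 -0.3  1.2 -1.  -0.5]
tab [316 106  28  12 284] [0.508653   0.00756281] ((508.70489501953125, 7.647937774658203), (33.026031494140625, 12.161555290222168), 16.654640197753906)
r 0.060792132921078136 tab phi 196.97370331124208 bar 190.95873892278237 green 328.46860975417997
```

{"api": "apply_moves", "payload": {"targets": [{"travel": [20, 8, 20], "roll": -2.8, "jaw": 0}, {"travel": [21, 8, 30], "roll": 0, "jaw": 0}, {"travel": [0, 0, 40], "roll": 0, "jaw": 0}, {"travel": [0, 0, 40], "roll": 0, "jaw": 0}, {"travel": [0, 0, 40], "roll": 0, "jaw": 0}, {"travel": [0, 0, 30], "roll": 0, "jaw": 0}, {"travel": [0, 0, 20], "roll": 0, "jaw": 0}, {"travel": [0, 0, 0], "roll": 0, "jaw": 0}]}}

```text
clock: 3.9
tool_pos: [0.4966, 0.0374, 0.1063]
orientation: [179.7, -0.0, -72.9]
force: [0.1, -0.2, -0.2]
opening: 0.0004
gripper_force: 0.0
```

```bash
python3 - <<'E'
from h import *
im,o=snap('side','s2'); im2,_=snap('wrist','w2')
a=cv2.resize(im[160:240,265:375,::-1],None,fx=5,fy=5,interpolation=cv2.INTER_CUBIC)
b=cv2.resize(im2[:, :,::-1],(250,156)); W=np.zeros((400,800,3),np.uint8); W[:,:550]=a; W[:156,550:]=b
cv2.imwrite('pics/c2.png',W); print(o['tool_pos'],o['force'])
E
```

```text
[0.49658151 0.03736742 0.10628154] [ 0.06010169 -0.18345476 -0.24894029]
```

View pics/c2.png

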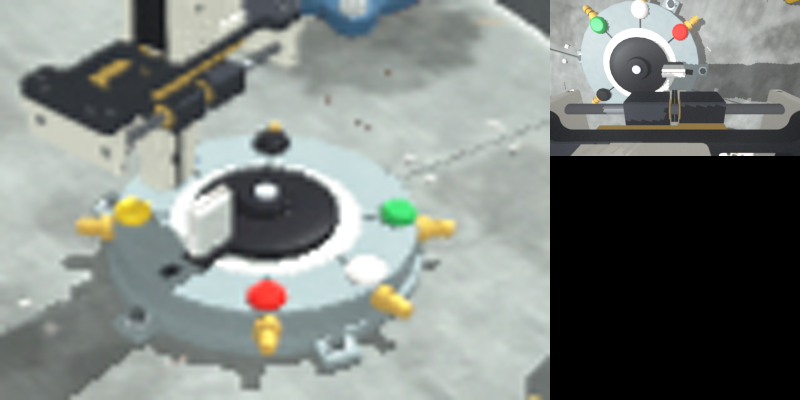

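{"api": "apply_moves", "payload": {"targets": [{"travel": [0, -2, 15], "roll": 0, "jaw": 0}, {"travel": [0, 0, 15], "roll": 0, "jaw": 0}, {"travel": [3, 0, 0], "roll": 0, "jaw": 0}, {"travel": [4, 0, 0], "roll": 0, "jaw": 0}, {"travel": [3, 0, 0], "roll": 0, "jaw": 0}, {"travel": [2, 0, 0], "roll": 0, "jaw": 0}]}}

```text
clock: 4.6
tool_pos: [0.5049, 0.0265, 0.0797]
orientation: [-179.9, 0.0, -73.0]
force: [0.3, 0.5, -0.5]
opening: 0.0004
gripper_force: 0.0
```

{"api": "apply_moves", "payload": {"targets": [{"travel": [2, 0, 0], "roll": 0, "jaw": 0}, {"travel": [2, 0, 0], "roll": 0, "jaw": 0}]}}

```text
clock: 4.8
tool_pos: [0.5055, 0.0228, 0.079]
orientation: [-180.0, 0.0, -73.0]
force: [-2.0, 2.9, 2.9]
opening: 0.0005
gripper_force: 1.8
```

{"api": "apply_moves", "payload": {"targets": [{"travel": [2, 0, 0], "roll": 0, "jaw": 0}, {"travel": [2, 0, 0], "roll": 0, "jaw": 0}]}}

```text
clock: 5.0
tool_pos: [0.5065, 0.0191, 0.0788]
orientation: [-180.0, 0.0, -73.0]
force: [-1.9, 3.1, 1.3]
opening: 0.0001
gripper_force: 1.8
```

{"api": "apply_moves", "payload": {"targets": [{"travel": [2.8, 1.4, 1], "roll": -4.5, "jaw": 0}, {"travel": [2.8, 1.4, 0], "roll": -4.5, "jaw": 0}, {"travel": [5.4, 1.2, 0], "roll": -5, "jaw": 0}, {"travel": [5.4, 1.2, 0], "roll": -5, "jaw": 0}, {"travel": [5.4, 1.2, 0], "roll": -5, "jaw": 0}, {"travel": [5.4, 1.2, 0], "roll": -5, "jaw": 0}, {"travel": [0, 0, 0], "roll": 0, "jaw": 0}]}}

```text
clock: 5.7
tool_pos: [0.514, -0.0081, 0.0776]
orientation: [-180.0, -0.0, -43.9]
force: [0.0, -0.3, -0.2]
opening: 0.0005
gripper_force: 0.0
```

```bash
cat >> h.py <<'E'
def where(c=(.5665,.025)):
    o=ctrl.get_obs(); y=np.radians(o['orientation'][2]); et=np.array([np.cos(y),np.sin(y)]); er=np.array([-et[1],et[0]])*-1
    p=o['tool_pos'][:2]-c; er=np.array([et[1],-et[0]])
    print('phi',np.degrees(np.arctan2(er[1],er[0]))%360,'er,et mm',(p@er*1e3).round(1),(p@et*1e3).round(1),'F er,et,z',(o['force'][:2]@er).round(1),(o['force'][:2]@et).round(1),o['force'][2].round(1),o['tool_pos'],o['joint_pos'].round(0))
E
python3 -c "
from h import *
where()"
```

```text
phi 226.0938571831239 er,et mm 60.3 -14.8 F er,et,z 0.2 0.2 -0.2 [ 0.51401796 -0.00811839  0.07759932] [ 21.  16. -32.   0. -42.  25.]
```

{"api": "apply_moves", "payload": {"targets": [{"travel": [5.4, 1.2, 0], "roll": -5, "jaw": 0}, {"travel": [5.4, 1.2, 0], "roll": -5, "jaw": 0}, {"travel": [5.4, 1.2, 0], "roll": -5, "jaw": 0}, {"travel": [5.4, 1.2, 0], "roll": -5, "jaw": 0}, {"travel": [5.4, 1.2, 0], "roll": -5, "jaw": 0}, {"travel": [5.4, 1.2, 0], "roll": -5, "jaw": 0}, {"travel": [5.4, 1.2, 0], "roll": -5, "jaw": 0}, {"travel": [5.4, 1.2, 0], "roll": -5, "jaw": 0}]}}

```text
clock: 6.5
tool_pos: [0.5463, -0.0353, 0.0773]
orientation: [180.0, 0.1, -3.9]
force: [-3.1, 1.1, 2.2]
opening: 0.0004
gripper_force: 1.8
```

```bash
python3 -c "
from h import *
where()"
```

```text
phi 266.06208703027414 er,et mm 61.5 -16.0 F er,et,z -0.9 -3.2 2.2 [ 0.54627812 -0.03526434  0.07728101] [ 17.  19. -28.  -0. -44.  69.]
```

{"api": "apply_moves", "payload": {"targets": [{"travel": [5.4, 1.2, 0], "roll": -5, "jaw": 0}, {"travel": [5.4, 1.2, 0], "roll": -5, "jaw": 0}, {"travel": [5.4, 1.2, 0], "roll": -5, "jaw": 0}, {"travel": [5.4, 1.2, 0], "roll": -5, "jaw": 0}, {"travel": [5.4, 1.2, 0], "roll": -5, "jaw": 0}, {"travel": [5.4, 1.2, 0], "roll": -5, "jaw": 0}, {"travel": [5.4, 1.2, 0], "roll": -5, "jaw": 0}, {"travel": [5.4, 1.2, 0], "roll": -5, "jaw": 0}, {"travel": [3.2, 0.8, 0], "roll": -3, "jaw": 0}, {"travel": [3.2, 0.8, 0], "roll": -3, "jaw": 0}]}}

```text
clock: 7.5
tool_pos: [0.5955, -0.0324, 0.0772]
orientation: [-179.9, 0.2, 42.0]
force: [-2.8, -1.4, 2.4]
opening: 0.0001
gripper_force: 1.7
```

```bash
python3 -c "
from h import *
where()
im,o=snap('wrist','w3'); snap('scene','sc3'); snap('side','sd3')
a=cv2.resize(cv2.imread('pics/sc3.png')[185:260,245:360],None,fx=4,fy=4,interpolation=2)
b=cv2.resize(cv2.imread('pics/sd3.png')[175:240,275:360],None,fx=4,fy=4,interpolation=2)
W=np.zeros((580,800,3),np.uint8); W[:300,:460]=a; W[:260,460:]=b; W[300:580,:448]=cv2.resize(im[:,:,::-1],(448,280)); cv2.imwrite('pics/c3.png',W)"
```

```text
phi 311.9791886084928 er,et mm 62.1 -16.8 F er,et,z -0.8 -3.0 2.4 [ 0.5955058  -0.03241958  0.07715176] [ 16.  23. -21.   0. -46. 116.]
```

View pics/c3.png

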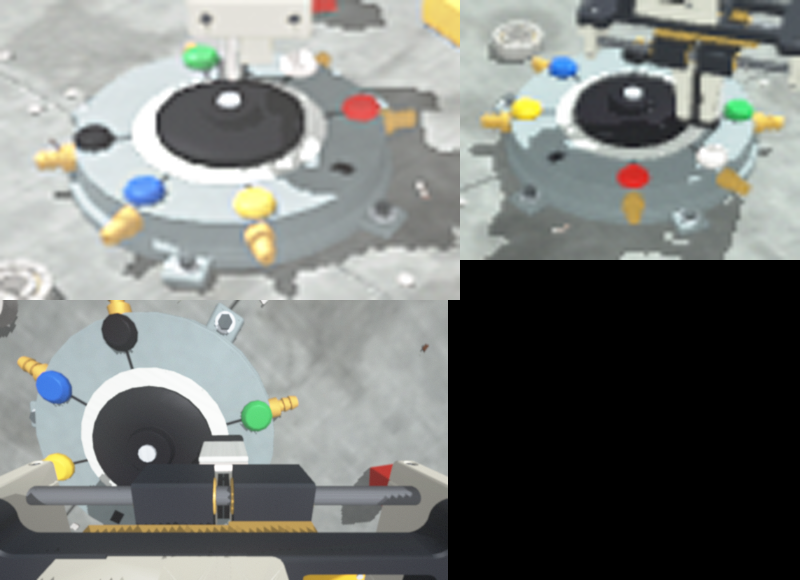

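The tab at wrist crop (222,448) is moving ahead of the fingers toward the green cap at (256,415), with about 17° to go. I'll push a bit further and then measure the tab and cap from the same wrist picture.

{"api": "apply_moves", "payload": {"targets": [{"travel": [3.2, 0.8, 0], "roll": -3, "jaw": 0}, {"travel": [3.2, 0.7, 0], "roll": -3, "jaw": 0}, {"travel": [3.2, 0.7, 0], "roll": -3, "jaw": 0}, {"travel": [2.1, 0.5, 0], "roll": -2, "jaw": 0}, {"travel": [2.1, 0.5, 0], "roll": -2, "jaw": 0}]}}

```text
clock: 8.15
tool_pos: [0.6077, -0.0244, 0.0772]
orientation: [-180.0, 0.1, 54.9]
force: [-1.4, -3.1, -0.9]
opening: 0.0002
gripper_force: 1.8
```

```bash
cat > m.py <<'E'
from h import *
import sys
where()
im,o=snap('wrist',sys.argv[1]); K,T=cam('wrist',o); h=cv2.cvtColor(im[:,:,::-1].copy(),cv2.COLOR_BGR2HSV); c=np.array([.5665,.025])
def blob(lo,hi,near,rad):
    m=np.zeros(im.shape[:2],np.uint8); cv2.circle(m,tuple(int(v) for v in near),rad,255,-1); m&=cv2.inRange(h,lo,hi)
    N,L,S,C=cv2.connectedComponentsWithStats(m); i=1+S[1:,4].argmax(); return C[i],np.argwhere(L==i)[:,::-1].astype(np.float32)
g,_=blob((45,100,60),(85,255,255),proj(K,T,[[.6445,-.024,.042]])[0],30); G=plane(K,T,g,.041)[0,:2]
C,_=blob((0,0,200),(179,30,255),proj(K,T,[[*c,.06]])[0],18); X=plane(K,T,C,.058)[0,:2]
y=np.radians(o['orientation'][2]); er=np.array([np.sin(y),-np.cos(y)])
t,p=blob((0,0,190),(179,40,255),proj(K,T,[[*(c+.061*er),.086]])[0],26); w=plane(K,T,p,.086)[:,:2].astype(np.float32)
print('px',g.round(1),C.round(1),t.round(1),'green',G.round(4),'axis',X.round(4),'tab rect',cv2.minAreaRect(w*1000),'n',len(p))
an=lambda v:(np.degrees(np.arctan2(v[1],v[0]))%360).round(2)
for q in(c,X): print('green phi',an(G-q),np.linalg.norm(G-q).round(4),'tab phi',an(w.mean(0)-q),np.linalg.norm(w.mean(0)-q).round(4))
E
python3 m.py w4
```

```text
phi 324.92509507736145 er,et mm 62.1 -16.7 F er,et,z 0.6 -3.3 -0.9 [ 0.60771375 -0.02439797  0.07717724] [ 16.  23. -20.   0. -47. 129.]
px [370.7 198.9] [209.7 219.7] [317.5 230. ] green [ 0.6472 -0.022 ] axis [0.5683 0.0252] tab rect ((620.5020751953125, -5.114768028259277), (14.642807006835938, 18.42697525024414), 20.317853927612305) n 814
green phi 329.79 0.0934 tab phi 331.37 0.0616
green phi 329.13 0.0919 tab phi 330.42 0.0601
```

{"api": "apply_moves", "payload": {"targets": [{"travel": [-10, 0, 0], "roll": 0, "jaw": 0}, {"travel": [-15, 0, 0], "roll": 0, "jaw": 0}, {"travel": [0, 0, -30], "roll": 0, "jaw": 0}, {"travel": [-15, 0, -40], "roll": 0, "jaw": 0}, {"travel": [-20, 0, -40], "roll": 0, "jaw": 0}, {"travel": [0, 0, -20], "roll": 0, "jaw": 0}, {"travel": [0, 0, 0], "roll": 0, "jaw": 0}]}}

```text
clock: 8.9
tool_pos: [0.5751, -0.074, 0.2119]
orientation: [179.7, -0.3, 54.9]
force: [-0.2, -0.5, 0.3]
opening: 0.0002
gripper_force: 0.0
```

```bash
python3 m.py w5; python3 -c "
import cv2
im=cv2.imread('pics/w5.png');cv2.imwrite('pics/w5c.png',cv2.resize(im[:270,100:540],None,fx=1.8,fy=1.8,interpolation=2))"
```

```text
phi 324.9078864438138 er,et mm 64.0 -76.1 F er,et,z 0.1 -0.5 0.3 [ 0.57509709 -0.07400326  0.21186191] [ 12.  13. -15.   0. -62. 133.]
px [348.2 102.9] [250.6 108.9] [316.  106.6] green [ 0.6468 -0.0237] axis [0.568  0.0249] tab rect ((618.9059448242188, -8.593772888183594), (12.07567310333252, 33.641483306884766), 54.874412536621094) n 564
green phi 328.75 0.094 tab phi 327.25 0.0623
green phi 328.34 0.0926 tab phi 326.6 0.0609
```

View pics/w5c.png

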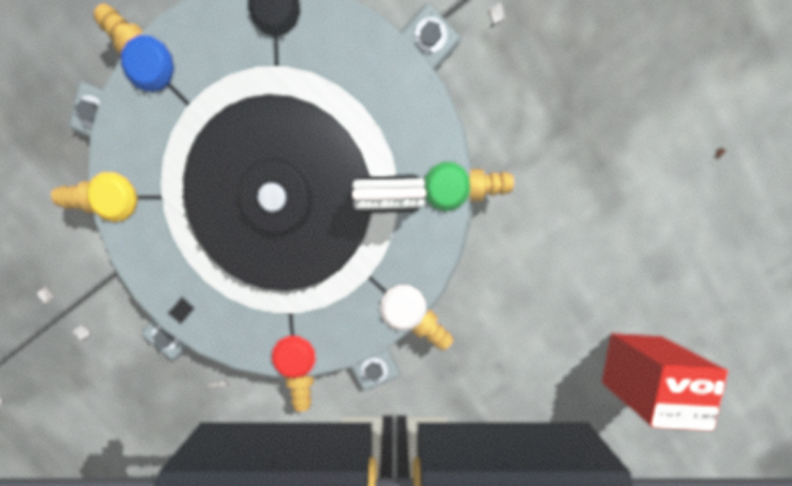

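The tab now points just short of the green cap (crop: tab 388,193; green 447,185; hub 271,196). I'll fit the outlet directions from all the caps in this view to get the remaining angle.

```bash
python3 - <<'E'
from h import *
from scipy.optimize import least_squares
K,T=cam('wrist',ctrl.get_obs()); px={2.4:(447,185),1.6:(403,306),.8:(293,356),-.8:(112,196),-1.6:(147,63)}
h=cv2.cvtColor(cv2.imread('pics/w5.png'),cv2.COLOR_BGR2HSV)
lim={2.4:((45,100,60),(85,255,255)),.8:((0,150,90),(8,255,255)),-.8:((24,150,120),(32,255,255)),-1.6:((105,120,60),(125,255,255)),1.6:((0,0,225),(179,25,255))}
P={}
for a,(u,v) in px.items():
    m=np.zeros(h.shape[:2],np.uint8); cv2.circle(m,(int(100+u/1.8),int(v/1.8)),17,255,-1); m&=cv2.inRange(h,*lim[a])
    M=cv2.moments(m,True); P[a]=plane(K,T,(M['m10']/M['m00'],M['m01']/M['m00']),.041)[0,:2]
f=lambda x:np.concatenate([x[:2]-.093*np.array([np.cos(x[2]+a),np.sin(x[2]+a)])-p for a,p in P.items()])
r=least_squares(f,[.56,.03,.2]); print(r.x,(r.fun*1e3).round(1),'green phi',180+np.degrees(r.x[2]+2.4))
E
```

```text
[0.56795963 0.02504246 0.18847849] [ 1.9 -0.5 -0.1 -1.6 -0.5 -1.1 -1.2  0.7 -0.   2.6] green phi 328.3088926646333
```

{"api": "apply_moves", "payload": {"targets": [{"travel": [15, 2, 30], "roll": -3.1, "jaw": 0}, {"travel": [20, 0, 40], "roll": 0, "jaw": 0}, {"travel": [0, 0, 35], "roll": 0, "jaw": 0}, {"travel": [0, 0, 20], "roll": 0, "jaw": 0}, {"travel": [0, 0, 10], "roll": 0, "jaw": 0}, {"travel": [6, 0, 0], "roll": 0, "jaw": 0}, {"travel": [6, 0, 0], "roll": 0, "jaw": 0}, {"travel": [4, 0, 0], "roll": 0, "jaw": 0}, {"travel": [2, 0, 0], "roll": 0, "jaw": 0}, {"travel": [2, 0, 0], "roll": 0, "jaw": 0}]}}

```text
clock: 9.95
tool_pos: [0.606, -0.0274, 0.0735]
orientation: [179.9, -0.1, 58.2]
force: [-0.0, -0.2, -0.1]
opening: 0.0005
gripper_force: 0.0
```

```bash
python3 -c "
from h import *
where()"
```

```text
phi 328.153920796271 er,et mm 61.2 -23.7 F er,et,z 0.1 -0.2 -0.1 [ 0.60598329 -0.02738718  0.07354612] [ 16.  24. -20.   0. -46. 132.]
```

{"api": "apply_moves", "payload": {"targets": [{"travel": [2, 0, 0], "roll": 0, "jaw": 0}, {"travel": [2, 0, 0], "roll": 0, "jaw": 0}, {"travel": [1.5, 0, 0], "roll": 0, "jaw": 0}, {"travel": [1, 0, 0], "roll": 0, "jaw": 0}, {"travel": [0, 0, 0], "roll": 0, "jaw": 0}]}}

```text
clock: 10.45
tool_pos: [0.6089, -0.0224, 0.0727]
orientation: [180.0, 0.0, 58.1]
force: [-1.2, -1.8, 0.3]
opening: -0.0001
gripper_force: 0.6
```

```bash
python3 -c "
from h import *
where()"
```

```text
phi 328.1330642882443 er,et mm 61.1 -17.8 F er,et,z -0.1 -2.2 0.3 [ 0.60894621 -0.02236163  0.07269669] [ 16.  24. -20.   0. -46. 132.]
```

{"api": "apply_moves", "payload": {"targets": [{"travel": [1, 0, 0], "roll": 0, "jaw": 0}, {"travel": [0.5, 0, 0], "roll": 0, "jaw": 0}, {"travel": [0, 0, 0], "roll": 0, "jaw": 0}, {"travel": [-10, 0, 0], "roll": 0, "jaw": 0}, {"travel": [-15, 0, 0], "roll": 0, "jaw": 0}, {"travel": [0, 0, -30], "roll": 0, "jaw": 0}, {"travel": [-15, 0, -40], "roll": 0, "jaw": 0}, {"travel": [-20, 0, -40], "roll": 0, "jaw": 0}, {"travel": [0, 0, -25], "roll": 0, "jaw": 0}, {"travel": [0, 0, 0], "roll": 0, "jaw": 0}]}}

```text
clock: 11.45
tool_pos: [0.5791, -0.0729, 0.2121]
orientation: [179.7, -0.3, 58.1]
force: [0.0, -0.2, -0.1]
opening: 0.0006
gripper_force: 0.0
```

```bash
python3 m.py w6; python3 -c "
import cv2
im=cv2.imread('pics/w6.png');cv2.imwrite('pics/w6c.png',cv2.resize(im[:200,200:400],None,fx=3,fy=3,interpolation=2))"
```

```text
phi 328.09968628198453 er,et mm 62.5 -76.5 F er,et,z 0.1 -0.1 -0.1 [ 0.57914669 -0.07292529  0.21214498] [ 12.  13. -14.   0. -62. 136.]
px [349.7 108. ] [252.2 108.4] [318.2 100.5] green [ 0.6468 -0.0237] axis [0.5681 0.0249] tab rect ((624.3278198242188, -0.9783954620361328), (24.62046241760254, 34.36485290527344), 58.06454849243164) n 927
green phi 328.77 0.0939 tab phi 334.51 0.0631
green phi 328.33 0.0925 tab phi 333.97 0.0616
```

View pics/w6c.png

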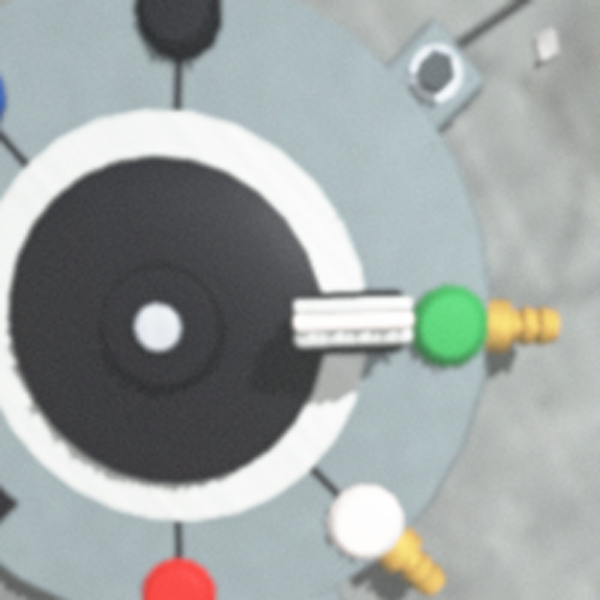

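The picture shows hub (158,327), tab (353,321) and green (451,325) in line, so the tab points at green. The ring merged into the white mask, so I'll do one number check on the arm and tab, and locate the feed button as well.

```bash
python3 - <<'E'
from h import *
im=cv2.imread('pics/w6.png'); g=cv2.cvtColor(im,cv2.COLOR_BGR2GRAY); K,T=cam('wrist',ctrl.get_obs())
an=lambda v:(np.degrees(np.arctan2(v[1],v[0]))%360).round(2)
m=np.zeros(g.shape,np.uint8); m[97:117,297:338]=255*(g[97:117,297:338]>185)
m[:, 307:321][98:118][:0]=0
N,L,S,C=cv2.connectedComponentsWithStats(m); i=1+S[1:,4].argmax(); p=np.argwhere(L==i)[:,::-1].astype(np.float32)
w=plane(K,T,p,.086)[:,:2].astype(np.float32); r=cv2.minAreaRect(w*1000); print(S[i],r)
for c in((.568,.025),(.5665,.025)): print(an(np.array(r[0])/1e3-c))
# button in side & scene
for n,u,v in(('side',366,248),('scene',369,180)):
    I=cv2.imread(f'pics/{n}0.png'); h=cv2.cvtColor(I,cv2.COLOR_BGR2HSV); K,T=cam(n)
    m=cv2.inRange(h,(0,0,140),(179,60,255)); q=np.zeros_like(m); q[v-12:v+12,u-14:u+14]=m[v-12:v+12,u-14:u+14]
    N,L,S,C=cv2.connectedComponentsWithStats(q)
    for i in range(1,N):
        if S[i,4]>15: print(n,S[i],C[i].round(1),plane(K,T,C[i],.054)[0].round(4))
E
```

```text
[298  97  40  18 594] ((619.2437744140625, -5.187911033630371), (12.7268648147583, 32.79328918457031), 60.96409606933594)
329.5
330.22
side [352 236  21  15 216] [363.  242.1] [ 0.5525 -0.2431  0.054 ]
side [375 242   5   6  17] [377.6 243.9] [ 0.5843 -0.2735  0.054 ]
scene [355 168  28  14 318] [369.3 173.6] [ 0.5654 -0.2774  0.054 ]
```

The tab points at green within about 1°. In that view the tab sits almost under the camera, and the hub–green line and the tab line agree. Next I'll move over to the feed box to look at the button from close by.

{"api": "apply_moves", "payload": {"targets": [{"travel": [-20, 6, -20], "roll": 0, "jaw": 0}, {"travel": [-36, 11, -15], "roll": 0, "jaw": 0}, {"travel": [-38, 12, -5], "roll": 0, "jaw": 0}, {"travel": [-38, 12, 0], "roll": 0, "jaw": 0}, {"travel": [-38, 12, 0], "roll": 0, "jaw": 0}, {"travel": [-38, 12, 0], "roll": 0, "jaw": 0}, {"travel": [-30, 9, 0], "roll": 0, "jaw": 0}, {"travel": [-16, 4, 0], "roll": 0, "jaw": 0}, {"travel": [0, 0, 0], "roll": 0, "jaw": 0}]}}

```text
clock: 12.4
tool_pos: [0.5087, -0.3303, 0.2461]
orientation: [-179.9, 0.0, 58.0]
force: [0.4, 0.1, -1.4]
opening: 0.0003
gripper_force: 0.0
```

```bash
python3 - <<'E'
from h import *
im,o=snap('wrist','w7'); K,T=cam('wrist',o); print(o['tool_pos'],o['orientation'])
h=cv2.cvtColor(im[:,:,::-1].copy(),cv2.COLOR_BGR2HSV)
for nm,lo,hi,z in(('white',(0,0,190),(179,40,255),.058),('yellow',(20,150,90),(32,255,255),.036)):
    m=cv2.inRange(h,lo,hi); m[225:]=0; N,L,S,C=cv2.connectedComponentsWithStats(m)
    for i in range(1,N):
        if S[i,4]>250:
            w=plane(K,T,np.argwhere(L==i)[:,::-1],z)[:,:2].astype(np.float32); print(nm,S[i].tolist(),C[i].round(1),w.mean(0).round(4),[np.round(v,1) for v in cv2.minAreaRect(w*1000)])
E
```

```text
[ 0.50868197 -0.33027339  0.24607776] [-1.79864887e+02  1.57489830e-02  5.79821136e+01]
white [301, 80, 36, 38, 1082] [318.4  98.9] [ 0.5533 -0.2573] [array([ 553.5, -257.2]), array([36.3, 36.2]), np.float64(58.0)]
white [414, 87, 136, 133, 2658] [482.1 158.1] [ 0.6724 -0.4057] [array([ 681.9, -391.6]), array([ 58.3, 184.8]), np.float64(9.5)]
white [137, 143, 50, 47, 1816] [160.8 165.8] [ 0.3695 -0.2248] [array([ 368.8, -224.5]), array([54.4, 50.9]), np.float64(26.2)]
white [0, 169, 37, 51, 921] [ 11.5 194.1] [ 0.2051 -0.1601] [array([ 199.7, -154.8]), array([39.9, 58.3]), np.float64(89.7)]
yellow [273, 51, 90, 95, 3485] [318.7  97.7] [ 0.5543 -0.2564] [array([ 553.4, -257.9]), array([81.8, 83.1]), np.float64(74.7)]
yellow [111, 104, 129, 111, 5856] [182.7 155. ] [ 0.3867 -0.2266] [array([ 378.1, -228. ]), array([109.6, 122.1]), np.float64(72.3)]
yellow [343, 167, 26, 47, 546] [355.8 190.1] [ 0.5363 -0.3691] [array([ 536. , -370.1]), array([59.9, 14.1]), np.float64(79.2)]
yellow [270, 205, 52, 20, 823] [295.8 214.7] [ 0.4581 -0.3569] [array([ 457.6, -356.5]), array([24.8, 63.2]), np.float64(58.0)]
```

View pics/w7.png

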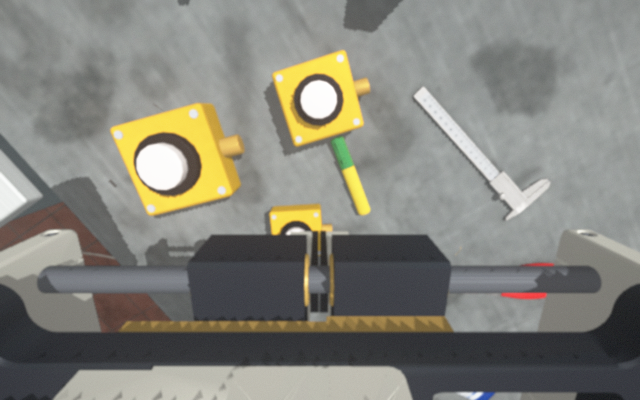

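The wrist view shows the button at (318,99) on a box measuring 82×83 mm, which is the 84 mm middle-sized one. The large box at (175,160) is about 110 mm and the small one at (296,215) about 60 mm. The marker at (350,175) is clear, so I'll move above the button.

{"api": "apply_moves", "payload": {"targets": [{"travel": [20, 0, 0], "roll": 0, "jaw": 0}, {"travel": [36, 0, 15], "roll": 0, "jaw": 0}, {"travel": [30, -1, 35], "roll": 0, "jaw": 0}, {"travel": [0, 0, 40], "roll": 0, "jaw": 0}, {"travel": [0, 0, 35], "roll": 0, "jaw": 0}, {"travel": [0, 0, 20], "roll": 0, "jaw": 0}, {"travel": [0, 0, 6], "roll": 0, "jaw": 0}, {"travel": [0, 0, 0], "roll": 0, "jaw": 0}, {"travel": [0, 0, 0], "roll": 0, "jaw": 0}]}}

```text
clock: 13.35
tool_pos: [0.5556, -0.255, 0.0978]
orientation: [179.9, -0.0, 58.2]
force: [-0.0, -0.5, 0.2]
opening: 0.0002
gripper_force: 0.0
```

{"api": "apply_moves", "payload": {"targets": [{"travel": [-2.5, 0, 8], "roll": 0, "jaw": 0}, {"travel": [0, 0, 5], "roll": 0, "jaw": 0}, {"travel": [0, 0, 3], "roll": 0, "jaw": 0}, {"travel": [0, 0, 2], "roll": 0, "jaw": 0}, {"travel": [0, 0, 2], "roll": 0, "jaw": 0}, {"travel": [0, 0, 0], "roll": 0, "jaw": 0}]}}

```text
clock: 13.95
tool_pos: [0.5532, -0.2575, 0.0767]
orientation: [-180.0, 0.0, 58.1]
force: [-1.6, 0.7, 4.2]
opening: 0.0009
gripper_force: 1.7
```

{"api": "apply_moves", "payload": {"targets": [{"travel": [0, 0, 2], "roll": 0, "jaw": 0}, {"travel": [0, 0, 0], "roll": 0, "jaw": 0}]}}

```text
clock: 14.15
tool_pos: [0.5532, -0.2575, 0.0747]
orientation: [-180.0, 0.0, 58.1]
force: [-2.1, 0.3, 4.6]
opening: 0.0005
gripper_force: 2.3
```

{"api": "apply_moves", "payload": {"targets": [{"travel": [0, 0, 1], "roll": 0, "jaw": 0}, {"travel": [0, 0, 0], "roll": 0, "jaw": 0}]}}

```text
clock: 14.35
tool_pos: [0.5533, -0.2575, 0.0743]
orientation: [180.0, 0.0, 58.1]
force: [-4.0, -0.3, 8.5]
opening: 0.0002
gripper_force: 4.2
```

{"api": "apply_moves", "payload": {"targets": [{"travel": [0, 0, 1], "roll": 0, "jaw": 0}, {"travel": [0, 0, 0], "roll": 0, "jaw": 0}]}}

```text
clock: 14.55
tool_pos: [0.5533, -0.2575, 0.0741]
orientation: [180.0, 0.0, 58.2]
force: [-5.8, 1.4, 15.9]
opening: 0.0008
gripper_force: 7.7
```

Force rose sharply to 16 N at z = 0.074, so the button is fully down. I'll release it, retreat and check.

{"api": "apply_moves", "payload": {"targets": [{"travel": [0, 0, -5], "roll": 0, "jaw": 0}, {"travel": [0, 0, -10], "roll": 0, "jaw": 0}, {"travel": [0, 0, -30], "roll": 0, "jaw": 0}, {"travel": [0, 0, -40], "roll": 0, "jaw": 0}, {"travel": [0, 0, -40], "roll": 0, "jaw": 0}, {"travel": [-20, 0, -30], "roll": 0, "jaw": 0}, {"travel": [-20, 0, 0], "roll": 0, "jaw": 0}, {"travel": [0, 0, 0], "roll": 0, "jaw": 0}]}}

```text
clock: 15.35
tool_pos: [0.532, -0.2925, 0.2292]
orientation: [179.9, -0.1, 58.1]
force: [0.7, 0.1, -0.3]
opening: 0.0005
gripper_force: 0.0
```

```bash
python3 - <<'E'
from h import *
a,o=snap('scene','sc9'); b,_=snap('side','sd9'); print(o['force'],o['clock'])
W=np.zeros((580,800,3),np.uint8)
W[:320,:800]=cv2.resize(a[165:265,200:450,::-1],(800,320),interpolation=2); W[325:575,:400]=cv2.resize(b[170:295,260:460,::-1],(400,250),interpolation=2)
cv2.imwrite('pics/c9.png',W)
E
```

```text
[ 0.67398026  0.07774078 -0.2943014 ] 15.35
```

View pics/c9.png

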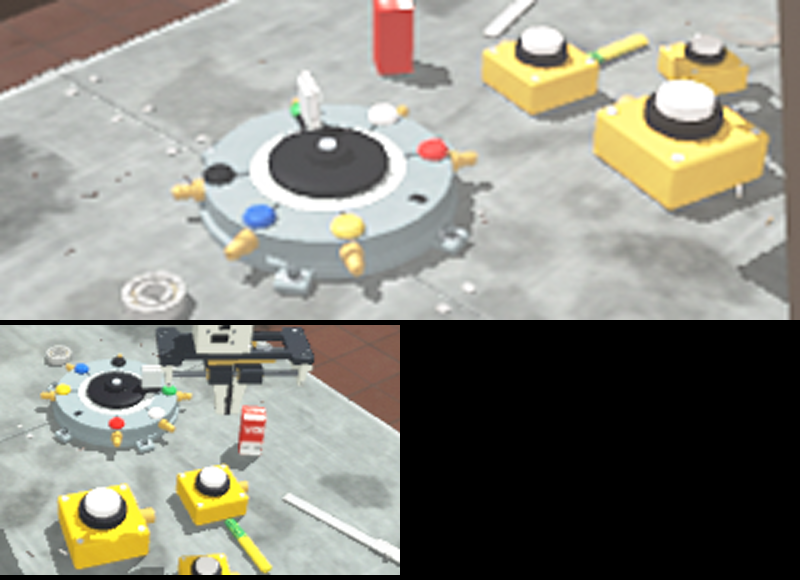

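Both views show the tab in front of the green cap (scene crop 310,100), the button back up (543,40), and the bearing, marker and red box where they were.

```bash
python3 -c "
from plant import ctrl
print(ctrl.close_job())"
```

```text
the job is handed in; nothing more can be done
None
```

I pushed the selector tab round to the green cap (within about 1–2° by my measurements), then pressed the feed button fully down and let it come up. The bearing, marker and red box look undisturbed, and the job was handed in at about 15 s.

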